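# Knock the round soap out of its flip-over mould

## Robot

A 6-joint arm with a two-finger parallel gripper is mounted at the origin on the work surface. World frame = base frame: x ahead of the robot, y to its left, z up, the work surface at z = 0. Lengths are in m, angles in rad, forces in N, time in s.
With the tool pointing down it reaches from about 0.35 to 0.875 m from the base axis. Payload 15.5 kg.
Tool frame: the origin (TCP) lies midway between the tips of the shut fingers; the grasp point (between the pads) lies 19 mm behind it; z points along the fingers, y is the line along which they close (so a half turn about z gives the same grasp; the last joint's range is limited). The gripper opens to 85 mm and grips with 20 to 120 N. Pads are 22 mm wide; open, the fingers measure 114 mm over their backs; the gripper's body (76 mm by 85 mm) begins 54 mm behind the grasp point. The pads swing forward as they close: fully open they stand 13 mm farther back than shut.
Start: joints at [-1.421, 0.494, 1.345, -0, 1.302, -0.096], TCP at [0.152, -0.606, 0.231] pointing down, gripper open.
Joint ranges: [-2.91, 2.91], [-0.82, 2.16], [0.22, 2.67], [-1.22, 4.37], [0.12, 2.79], [-3.08, 3.08]. Speed limits (rad/s): [1.89, 1.89, 2.57, 3.01, 3.01, 3.01].

## Interface

Orientations are given as a rotation vector (axis times angle).
In Python, from workcell import arm, capture, order gives the robot as it stands.
- The arm moves only by the tool play_rows, never from a script. Its argument "targets" is a list of rows, each an object with "slide": the shift along the tool's x, y, z each as a share of 20 cm, from -1 to 1, a list of three; "turn": the turn, a rotation vector about the tool's x, y, z each as a share of 1.5 rad, from -1 to 1, a list of three; "fingers": the closure, from 0 (fully open) to 1 (shut). In form: [{"slide": [tx, ty, tz], "turn": [rx, ry, rz], "fingers": fingers}, ...]. A call has 1 to 5 rows; each row is the pose to reach, as a shift and turn from the pose commanded when the call began, along the tool's axes at that moment; what a row does not reach only later rows make up. A row lasts 1/8 s, in which the tool goes at most 62.5 mm and 10.7 degrees, less where a joint would pass 70% of its speed; a pose out of reach is approached as far as the arm can. A call with a number of a shift or a turn outside -1 to 1 is refused whole. A call with a gripper value outside its range is refused whole. The fingers move at their own pace and stop on an object; the grip force is fixed at half the most. Time passes only in rows, so rows that repeat a pose let the fingers close. It gives the time, the measured TCP pose, the force, the opening and the grip force at its end, in the units of the state.
- arm.get_state(): the state, without advancing time (a new reading comes with each control period).
- capture(name): name is "scene" or "top" or "wrist"; returns a dict with "img" (384x512x3 uint8, blue, green, red), "mtx" (3x3 intrinsics, pixels), "view" (4x4, takes a point from world to camera coordinates); the wrist camera has in their place "hand_eye" (4x4, takes a point from camera to tool coordinates, whose origin is the TCP and whose axes are the flange's). Camera axes: x right, y up, looking along -z (the intrinsics and any distortion apply to the point x, -y, -z); pixel columns grow to the right and rows downward; lengths in m; the calibration is good to about 2 mm. A picture is of the moment at which its call begins: read the wrist's pose just before it. There is no depth.
- order.hand_in(): hands the job in; it is judged then, once.
The state is a dict: "t": time; "q": joint angles; "joint_vel": joint speeds; "joint_efforts": joint torques, N m; "tcp_pos": TCP position; "tool_rot": TCP orientation; "force": force on the tool from outside, world axes, zero at the start; "wrist_torque": the same for the moment, N m; "finger_gap": finger opening in m; "grip_force": force on a finger pad.
Only numpy, scipy, OpenCV 4.12 (cv2) and the standard library are available. Lean on these libraries where they do the work, as an engineer would, in place of code of your own. Each camera call takes 0.05 s, during which the arm holds its last target. There are 200 camera calls.

## Task

Turn out the round soap: by its wooden bar, swing the little mould that holds it right over on its hinge and let it drop so that it raps upside down on the windowsill and the soap is knocked out. Then swing the empty mould back to rest on its board, leaving the round soap lying flat side down on the sill and the square soap undisturbed in its own mould.

Things in the scene. Friction and masses are not known exactly. Their poses are not given: they have to be found in the camera images.
- round_soap: cream soap, round flat face 50 mm across, 24 mm thick, tapering to 26 mm, 50 g; origin at its middle, z out of the flat face (up in the mould, face 41 mm over the sill). In one of two mould trays, middle 98 mm from that tray's bar. Sprung lips keep it in, even upside down, if the tray is lowered slowly or pressed; the knock of the tray falling freely from just past upright (not from under 100 mm) drops it out.
- square_soap: cream soap with a square flat face, 50 x 50 mm, 24 mm thick, in the other mould tray, which is alike; origin at its middle, z out of its flat face. It stays where it is. Both trays are aluminium, 70 mm wide, 64 mm long (30 to 94 mm from the hinge), 0.25 kg, feet on the rim; a knocked-out soap lies clear of its upturned tray, which can then be swung straight back.
- tray_a_bar (a point): middle of the wooden grip bar (14 mm round, 60 mm free length along this x, 27 mm over the sill, 58 mm free beside it) at the end of the mould tray nearer the robot. Frame turns with the tray: at rest y points from hinge to bar, z up. Hinge axis: parallel to x, 160 mm off along -y, level with the bar. Turned over by half a turn the bar lies 160 mm beyond the hinge, again 27 mm high.
- tray_b_bar (a point): the same for the mould tray farther from the robot, 100 mm from the first along the common hinge line; same sizes and axes. The hinges run free: beyond upright a tray falls over by itself until its feet hit the sill, short of upright it falls back on its board. The bars turn freely on their rods. The sill is clear for 230 mm to both sides of the hinge line.
Things that resemble listed ones, but are neither listed nor needed, are in the scene too. What is shaped like the round_soap but blue or turquoise is not meant.

How it is judged:
On the way, in this order (a step that is already met when the one before it is completed fails the run):
1. the round soap is carried over past upright in its mould (angle between round_soap's own z axis and vertical above 1.8 rad and height (world z) of round_soap above 0.022 m and angle between any of tray_a_bar, tray_b_bar's own z axis and vertical above 1.8 rad), for 0.04 s.
2. the round soap has been knocked out and lies on the sill under the upturned mould (height (world z) of round_soap below 0.017 m and angle between round_soap's own z axis and vertical above 2.9 rad and angle between any of tray_a_bar, tray_b_bar's own z axis and vertical above 2.7 rad), for 0.2 s.
At the end, for the whole second after the job is handed in: The round soap lies still on the sill, flat side down (within 14 degrees, its middle under 17 mm high); both mould trays are back down on the board (within 6 degrees); the square soap is still level (within 11 degrees) in its mould, within 15 mm of where it was (height (world z) of round_soap below 0.017 m and angle between round_soap's own z axis and vertical above 2.9 rad and linear speed of round_soap below 0.02 m/s and angle between each of tray_a_bar, tray_b_bar's own z axis and vertical below 0.1 rad and angle between square_soap's own z axis and vertical below 0.2 rad and distance of square_soap from where it was at the start of the episode below 0.015 m); the robot touches nothing.
It fails at once if the square soap is turned or taken out of its mould (distance of square_soap from where it was at the start of the episode above 0.04 m or angle between square_soap's own z axis and vertical above 0.6 rad).
It also fails if it takes over 51 s, if anything falls off the work surface, if the arm or the gripper's body presses on something with over 40 N, if the wrist force passes 120 N, or if a joint passes its speed limit or range.

## Working session

There is one attempt and no reset: what is moved stays moved. The work goes in short steps, Python scripts to look and compute and a tool call to move; the robot and the scene stay as the last step left them, time stands still between calls to the robot, and variables do not carry over. Pictures are saved under pics/ and viewed, at most 10 in all, crops included, and the job is handed in when it is done.

Besides the shell and the picture viewer there is one more tool, called after ">>>" as name(argument=value, ...) on one line, values as JSON. play_rows: Moves the arm, as the interface text tells. Shift numbers are shares of 20 cm and turn numbers shares of 1.5 rad, none past 1 either way. Its arguments: {"type":"object","properties":{"targets":{"type":"array","items":{"type":"object","properties":{"slide":{"type":"array","items":{"type":"number"}},"turn":{"type":"array","items":{"type":"number"}},"fingers":{"type":"number"}}}}},"required":["targets"]}

```bash
mkdir -p pics
python3 - <<'E'
from workcell import arm,capture
import cv2,numpy as np,pickle
s=arm.get_state();print(s['t'],s['tcp_pos'],s['tool_rot'],s['finger_gap'])
d={n:capture(n) for n in('scene','top','wrist')}
pickle.dump(d,open('d0.pkl','wb'))
for n in d: 
    print(n,d[n]['mtx'].tolist(),[k for k in d[n]])
cv2.imwrite('pics/top0.png',cv2.resize(d['top']['img'],(800,600)))
cv2.imwrite('pics/scene0.png',cv2.resize(d['scene']['img'],(800,600)))
E
```

```text
0.0 [ 0.15203047 -0.6058602   0.23072727] [-3.11672468e+00 -3.84991505e-01  2.93384838e-05] 0.08530204161304782
scene [[417.40785252487456, 0.0, 256.37181504867544], [0.0, 417.40785252487456, 180.7405510055458], [0.0, 0.0, 1.0]] ['img', 'mtx', 'view']
top [[350.3223370430591, 0.0, 252.60546167589345], [0.0, 350.3223370430591, 194.32856194833204], [0.0, 0.0, 1.0]] ['img', 'mtx', 'view']
wrist [[290.33734507145925, 0.0, 255.08886661135568], [0.0, 290.33734507145925, 190.04246140147623], [0.0, 0.0, 1.0]] ['img', 'mtx', 'hand_eye']
```

View pics/top0.png

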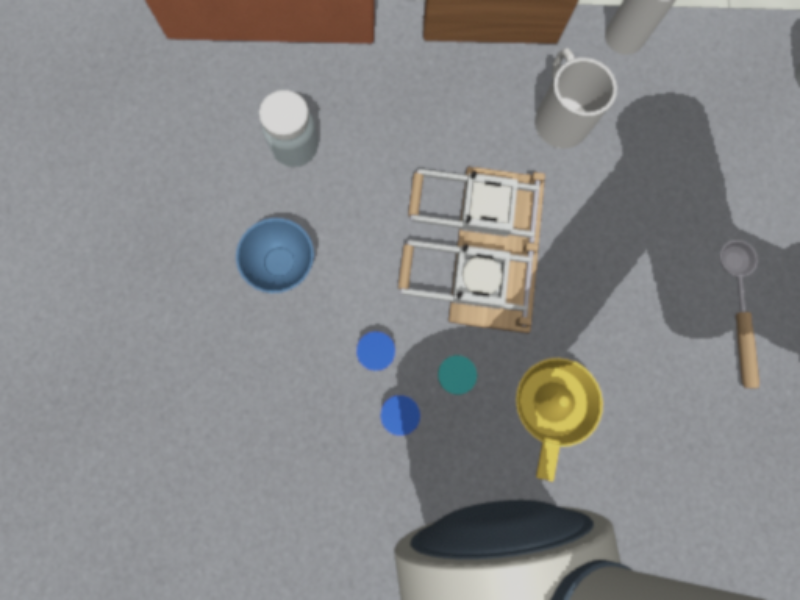

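View pics/scene0.png

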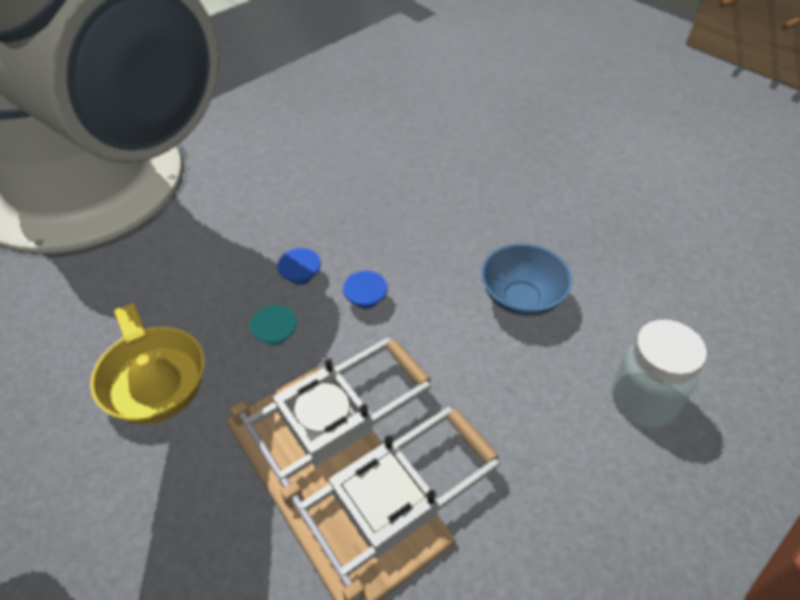

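The candidates are the tray at top-image (483,275) and scene (322,405), which holds a round soap and is nearer the robot, so it is tray a. The other is the tray at top-image (491,203) and scene (382,492), which holds a square soap and is tray b. The blue and teal discs are decoys. The bars lie at top-image (405,265) and (416,193). Next I'll confirm in one crop and triangulate.

```bash
cat > h.py <<'E'
import numpy as np,pickle
def ray(c,u,v):
    K=np.linalg.inv(c['mtx']);p=K@[u,v,1];p=np.array([p[0],-p[1],-p[2]])
    R=c['view'][:3,:3];t=c['view'][:3,3]
    return -R.T@t,R.T@p
def at(c,u,v,z):
    o,d=ray(c,u,v);return o+d*(z-o[2])/d[2]
def tri(rs):
    A=0;b=0
    for o,d in rs:
        d=d/np.linalg.norm(d);P=np.eye(3)-np.outer(d,d);A=A+P;b=b+P@o
    return np.linalg.solve(A,b)
def proj(c,p):
    q=c['view'][:3,:3]@p+c['view'][:3,3];q=c['mtx']@[q[0],-q[1],-q[2]];return q[:2]/q[2]
E
python3 - <<'E'
from h import *;import cv2
d=pickle.load(open('d0.pkl','rb'));T,S=d['top'],d['scene']
a=np.hstack([cv2.resize(T['img'][95:215,250:360],(400,436)),cv2.resize(S['img'][205:325,140:250],(400,436))])
cv2.imwrite('pics/crop.png',a)
k=.64
for n,(t,s,z) in dict(a_mid=((405,265),(408,363),.027),b_mid=((416,193),(473,435),.027),soap_a=((483,275),(322,406),.041),soap_b=((491,203),(380,492),.041)).items():
    t=np.array(t)*k;s=np.array(s)*k
    print(n,at(T,*t,z),at(S,*s,z),tri([ray(T,*t),ray(S,*s)]))
E
```

```text
a_mid [0.5394179  0.10571932 0.027     ] [0.53681344 0.10543447 0.027     ] [0.5383534  0.1051247  0.02919763]
b_mid [0.63850139 0.09122101 0.027     ] [0.6353165  0.09382964 0.027     ] [0.63673525 0.09161718 0.03162005]
soap_a [0.52390587 0.00673614 0.041     ] [0.52407878 0.00811976 0.041     ] [0.52408321 0.00739621 0.04165375]
soap_b [ 0.62067264 -0.00605846  0.041     ] [ 0.62238596 -0.00814046  0.041     ] [ 0.62156413 -0.00700355  0.03807229]
```

View pics/crop.png

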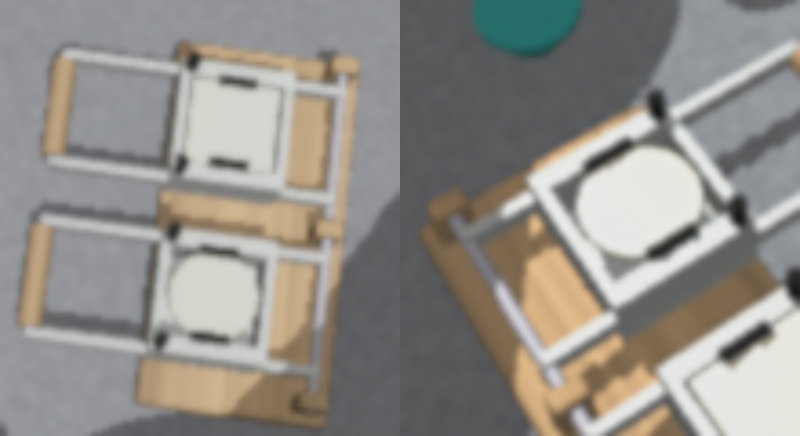

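The crop confirms it: the round soap sits in the tray nearer the robot (a) and the square one in tray b. The sizes check out: bars 99 mm apart, and bar to soap 99 mm. Now I'll write a helper for the moves.

```bash
cat >> h.py <<'E'
from scipy.spatial.transform import Rotation as Ro
YAW=-0.14
def down(yaw=YAW,tilt=0):
    # tool x along tray x, z down; tilt about tool x
    x=np.array([np.cos(yaw),np.sin(yaw),0]);z=np.array([0,0,-1.]);y=np.cross(z,x)
    return Ro.from_matrix(np.c_[x,y,z])*Ro.from_rotvec([tilt,0,0])
def plan(poses,R,p0,R0):
    for p in poses: print(np.round(R0.inv().apply(np.array(p)-p0)/.2,3).tolist(),np.round((R0.inv()*R).as_rotvec()/1.5,3).tolist())
def st():
    from workcell import arm
    s=arm.get_state();return s,np.array(s['tcp_pos']),Ro.from_rotvec(s['tool_rot'])
E
python3 - <<'E'
from h import *
s,p,R=st()
plan([[.538,.1055,.16]],down(),p,R)
E
```

```text
[2.737, -2.98, 0.357] [-0.001, 0.0, 0.257]
```

>>> play_rows(targets=[{"slide": [0.91,-0.99,0.0],"turn": [0,0,0],"fingers": 0},{"slide": [0.91,-0.99,0.0],"turn": [0,0,0],"fingers": 0},{"slide": [0.91,-0.99,0.0],"turn": [0,0,0],"fingers": 0},{"slide": [0.91,-0.99,0.0],"turn": [0,0,0],"fingers": 0},{"slide": [0.91,-0.99,0.0],"turn": [0,0,0],"fingers": 0}])

```text
t: 0.78
tcp_pos: [0.2812, -0.3668, 0.2313]
tool_rot: [-3.116, -0.389, 0.0]
force: [-0.5, -0.7, 0.0]
finger_gap: 0.0854
grip_force: 0.0
```

>>> play_rows(targets=[{"slide": [0.91,-0.99,0.0],"turn": [0,0,0],"fingers": 0},{"slide": [0.91,-0.99,0.0],"turn": [0,0,0],"fingers": 0},{"slide": [0.91,-0.99,0.0],"turn": [0,0,0],"fingers": 0},{"slide": [0.91,-0.99,0.0],"turn": [0,0,0],"fingers": 0},{"slide": [0.91,-0.99,0.0],"turn": [0,0,0],"fingers": 0}])

```text
t: 1.4
tcp_pos: [0.41, -0.1312, 0.2313]
tool_rot: [-3.117, -0.39, -0.001]
force: [0.2, -1.1, -0.1]
finger_gap: 0.0857
grip_force: 0.0
```

Run:
```python
from h import *
s,p,R=st();print(s['t'],p,s['q'])
plan([[.538,.1055,.16]],down(),p,R)
```

```text
1.4 [ 0.40997448 -0.13121887  0.23131263] [-4.48873771e-01  2.20352122e-01  1.79703640e+00  2.94470532e-04
  1.12396641e+00  8.73107654e-01]
[0.912, -0.99, 0.357] [-0.0, -0.0, 0.259]
```

>>> play_rows(targets=[{"slide": [0.91,-0.99,0.0],"turn": [0,0,0.26],"fingers": 0},{"slide": [0.91,-0.99,0.0],"turn": [0,0,0.26],"fingers": 0},{"slide": [0.91,-0.99,0.0],"turn": [0,0,0.26],"fingers": 0},{"slide": [0.91,-0.99,0.36],"turn": [0,0,0.26],"fingers": 0},{"slide": [0.91,-0.99,0.36],"turn": [0,0,0.26],"fingers": 0}])

```text
t: 2.02
tcp_pos: [0.5373, 0.1018, 0.1603]
tool_rot: [-3.133, 0.226, -0.002]
force: [0.7, -0.4, 0.7]
finger_gap: 0.0849
grip_force: 0.0
```

>>> play_rows(targets=[{"slide": [0,0,0],"turn": [0,0,0],"fingers": 0},{"slide": [0,0,0],"turn": [0,0,0],"fingers": 0}])

```text
t: 2.28
tcp_pos: [0.5359, 0.0999, 0.1611]
tool_rot: [3.133, -0.226, -0.001]
force: [0.3, -0.7, 0.4]
finger_gap: 0.0854
grip_force: 0.0
```

Run:
```python
from h import *
from workcell import capture
import cv2
s,p,R=st();c=capture('wrist')
print(s['t'],p,s['tool_rot'],s['force'])
H=c['hand_eye'];M=np.eye(4);M[:3,:3]=R.as_matrix();M[:3,3]=p
c['view']=np.linalg.inv(M@H)
pickle.dump(c,open('w1.pkl','wb'))
im=c['img'].copy()
for q in ([.538,.1055,.027],[.538+.0297,.1055-.0042,.027],[.538-.0297,.1055+.0042,.027],[.5156,-.053,.027]):
    u=proj(c,np.array(q));print(u);cv2.circle(im,tuple(int(v) for v in u),3,(0,0,255),1)
cv2.imwrite('pics/w1.png',cv2.resize(im,(800,600)))
```

```text
2.275 [0.53591024 0.09993635 0.16107342] [ 3.13309143e+00 -2.25716198e-01 -6.83225375e-04] [ 0.25645743 -0.68529981  0.40432065]
[248.88686084 179.22964854]
[248.6227343  148.62638058]
[249.13594359 208.08985336]
[412.22260068 178.82464415]
```

View pics/w1.png

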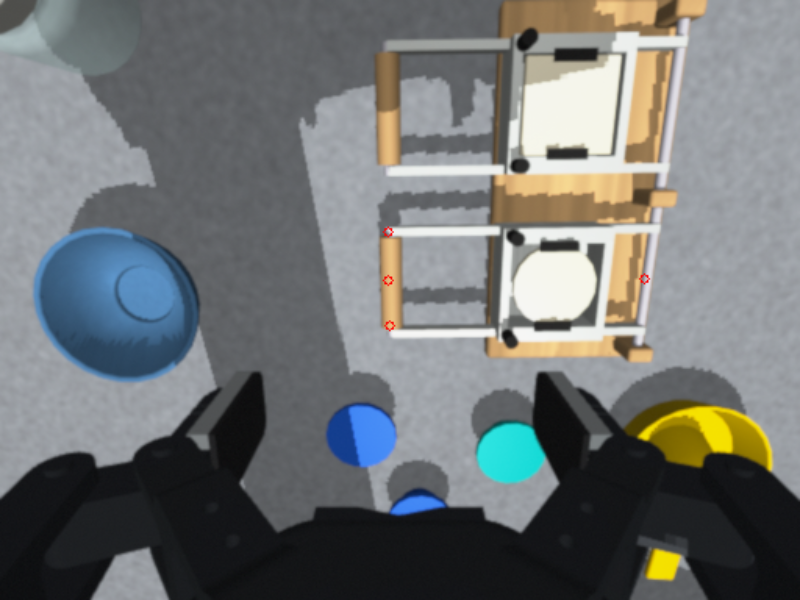

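Run:
```python
from h import *
c=pickle.load(open('w1.pkl','rb'));k=.64
P={n:at(c,u*k,v*k,.027)[:2] for n,(u,v) in dict(bt=(392.5,237),bb=(391,326),b2t=(388,53),b2b=(388,164),h1=(684,40),h2=(655,228),h3=(646,330)).items()}
for n in P: print(n,P[n].round(4))
f=lambda a,b:np.arctan2(*(P[a]-P[b])[::-1])
print(f('bt','bb'),f('b2t','bb'),f('h1','h3'),(P['bt']+P['bb'])/2)
x=(P['h1']-P['h3']);x/=np.linalg.norm(x);m=(P['bt']+P['bb'])/2-P['h3'];print('r',np.cross(x,m),'along',x@m)
```

```text
bt [0.5645 0.0993]
bb [0.5076 0.1087]
b2t [0.665  0.0869]
b2b [0.6072 0.0956]
h1 [ 0.6483 -0.0736]
h2 [ 0.5472 -0.0593]
h3 [ 0.4813 -0.0544]
-0.16345130983971104 -0.1372062454536854 -0.11442521435814648 [0.53601346 0.10399105]
r 0.16364392334233735 along 0.03626606104377947<stdin>:7: DeprecationWarning: Arrays of 2-dimensional vectors are deprecated. Use arrays of 3-dimensional vectors instead. (deprecated in NumPy 2.0)
```

Run:
```python
from h import *
s,p,R=st();print(p)
plan([[.537,.1045,.06],[.537,.1045,.009]],down(),p,R)
```

```text
[0.53601888 0.09953662 0.16160406]
[0.001, -0.025, 0.508] [0.0, -0.0, -0.003]
[0.001, -0.025, 0.763] [0.0, -0.0, -0.003]
```

>>> play_rows(targets=[{"slide": [0,-0.025,0.25],"turn": [0,0,0],"fingers": 0},{"slide": [0,-0.025,0.5],"turn": [0,0,0],"fingers": 0},{"slide": [0,-0.025,0.63],"turn": [0,0,0],"fingers": 0},{"slide": [0,-0.025,0.76],"turn": [0,0,0],"fingers": 0},{"slide": [0,-0.025,0.76],"turn": [0,0,0],"fingers": 0}])

```text
t: 2.95
tcp_pos: [0.5361, 0.1041, 0.0088]
tool_rot: [3.133, -0.229, -0.002]
force: [-0.2, -0.4, 0.5]
finger_gap: 0.0854
grip_force: 0.0
```

>>> play_rows(targets=[{"slide": [0,0,0],"turn": [0,0,0],"fingers": 0},{"slide": [0,0,0],"turn": [0,0,0],"fingers": 0}])

```text
t: 3.2
tcp_pos: [0.5374, 0.1051, 0.0105]
tool_rot: [-3.133, 0.227, -0.003]
force: [-0.4, -0.5, 0.8]
finger_gap: 0.0854
grip_force: 0.0
```

Run:
```python
from h import *
s,p,R=st();print(s['t'],p,s['tool_rot'],s['force'])
plan([[.537,.1045,.009]],down(),p,R)
```

```text
3.2 [0.53739012 0.10514967 0.01049514] [-3.13304226  0.22692256 -0.00330193] [-0.36519191 -0.47082086  0.75099425]
[-0.001, 0.003, 0.007] [-0.0, -0.001, -0.003]
```

Well placed; close on the bar.

>>> play_rows(targets=[{"slide": [0,0,0.005],"turn": [0,0,0],"fingers": 1},{"slide": [0,0,0.005],"turn": [0,0,0],"fingers": 1},{"slide": [0,0,0.005],"turn": [0,0,0],"fingers": 1},{"slide": [0,0,0.005],"turn": [0,0,0],"fingers": 1},{"slide": [0,0,0.005],"turn": [0,0,0],"fingers": 1}])

```text
t: 3.82
tcp_pos: [0.5365, 0.1051, 0.0082]
tool_rot: [3.133, -0.226, -0.0]
force: [-1.0, -3.9, 2.9]
finger_gap: 0.0122
grip_force: 58.4
```

>>> play_rows(targets=[{"slide": [0,0,0],"turn": [0,0,0],"fingers": 1},{"slide": [0,0,0],"turn": [0,0,0],"fingers": 1},{"slide": [0,0,0],"turn": [0,0,0],"fingers": 1},{"slide": [0,0,0],"turn": [0,0,0],"fingers": 1}])

```text
t: 4.32
tcp_pos: [0.5366, 0.1051, 0.0082]
tool_rot: [3.133, -0.226, -0.0]
force: [-0.5, -5.8, 3.4]
finger_gap: 0.012
grip_force: 58.4
```

Run:
```python
from h import *
s,p,R=st();print(s['t'],p,s['force'],s['wrist_torque'])
y=np.array([.139,.990,0])
P=[p+.16*(np.cos(t)-1)*y+[0,0,.16*np.sin(t)] for t in np.arange(.15,1.96,.15)]
plan(P,R,p,R)
```

```text
4.325 [0.5365539  0.10507691 0.00817887] [-0.51195289 -5.82559369  3.3974605 ] [-0.7660035   0.15723783  0.13891678]
[0.0, 0.009, -0.12] [0.0, 0.0, 0.0]
[0.0, 0.036, -0.236] [0.0, 0.0, 0.0]
[0.0, 0.08, -0.348] [0.0, 0.0, 0.0]
[0.001, 0.14, -0.452] [0.0, 0.0, 0.0]
[0.001, 0.215, -0.545] [0.0, 0.0, 0.0]
[0.001, 0.303, -0.627] [0.0, 0.0, 0.0]
[0.002, 0.402, -0.694] [0.0, 0.0, 0.0]
[0.002, 0.51, -0.745] [0.0, 0.0, 0.0]
[0.003, 0.625, -0.78] [0.0, 0.0, 0.0]
[0.003, 0.743, -0.798] [0.0, 0.0, 0.0]
[0.004, 0.863, -0.797] [0.0, 0.0, 0.0]
[0.004, 0.982, -0.779] [0.0, 0.0, 0.0]
[0.005, 1.096, -0.743] [0.0, 0.0, 0.0]
```

>>> play_rows(targets=[{"slide": [0,0.01,-0.12],"turn": [0,0,0],"fingers": 1},{"slide": [0,0.036,-0.236],"turn": [0,0,0],"fingers": 1},{"slide": [0,0.08,-0.348],"turn": [0,0,0],"fingers": 1},{"slide": [0,0.14,-0.452],"turn": [0,0,0],"fingers": 1},{"slide": [0,0.14,-0.452],"turn": [0,0,0],"fingers": 1}])

```text
t: 4.95
tcp_pos: [0.5328, 0.0767, 0.0996]
tool_rot: [3.133, -0.227, 0.002]
force: [1.1, -3.2, -4.1]
finger_gap: 0.0119
grip_force: 59.5
```

Run:
```python
from h import *
from workcell import capture
import cv2
s,p,R=st();print(s['t'],p,s['force'],s['wrist_torque'],s['finger_gap'])
c=capture('scene');cv2.imwrite('pics/s1.png',cv2.resize(c['img'][130:384,60:400],(680,508)))
```

```text
4.95 [0.53277585 0.07674664 0.09958821] [ 1.09044246 -3.19805229 -4.07371292] [-0.45236544 -0.16536393  0.13707177] 0.011878527592695146
```

View pics/s1.png

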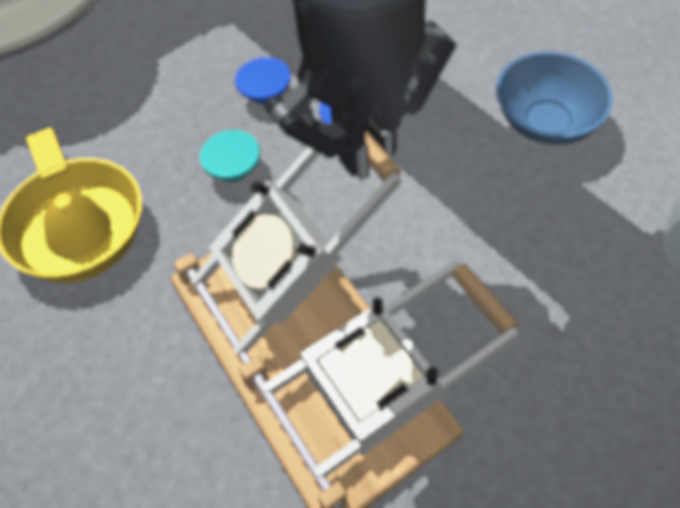

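>>> play_rows(targets=[{"slide": [0,0.075,-0.093],"turn": [0,0,0],"fingers": 1},{"slide": [0,0.163,-0.175],"turn": [0,0,0],"fingers": 1},{"slide": [0,0.262,-0.242],"turn": [0,0,0],"fingers": 1},{"slide": [0,0.37,-0.293],"turn": [0,0,0],"fingers": 1},{"slide": [0.0,0.485,-0.328],"turn": [0,0,0],"fingers": 1}])

```text
t: 5.62
tcp_pos: [0.5197, -0.0194, 0.1648]
tool_rot: [3.133, -0.226, 0.004]
force: [12.0, -5.5, -16.9]
finger_gap: 0.0117
grip_force: 58.4
```

>>> play_rows(targets=[{"slide": [0,0.118,-0.018],"turn": [0,0,0],"fingers": 1},{"slide": [0,0.238,-0.017],"turn": [0,0,0],"fingers": 1},{"slide": [0,0.317,-0.005],"turn": [0,0,0],"fingers": 1},{"slide": [0,0.317,-0.005],"turn": [0,0,0],"fingers": 1}])

```text
t: 6.12
tcp_pos: [0.5114, -0.0827, 0.1656]
tool_rot: [3.133, -0.229, 0.007]
force: [11.7, -0.5, -0.4]
finger_gap: 0.012
grip_force: 60.7
```

Run:
```python
from h import *
s,p,R=st();print(s['t'],p,s['force'],s['finger_gap'],s['q'])
```

```text
6.125 [ 0.51141131 -0.08267557  0.16561871] [11.71964678 -0.53078625 -0.36336521] 0.011980379826298158 [-2.75836540e-01  4.23458908e-01  1.69110997e+00  4.66871294e-04
  1.02283891e+00  1.44040806e+00]
```

>>> play_rows(targets=[{"slide": [0,0,0],"turn": [0,0,0],"fingers": 0},{"slide": [0,0,0],"turn": [0,0,0],"fingers": 0},{"slide": [0,-0.05,-0.3],"turn": [0,0,0],"fingers": 0},{"slide": [0,-0.05,-0.6],"turn": [0,0,0],"fingers": 0},{"slide": [0,-0.05,-0.7],"turn": [0,0,0],"fingers": 0}])

```text
t: 6.75
tcp_pos: [0.5117, -0.0711, 0.3087]
tool_rot: [3.133, -0.225, 0.007]
force: [-0.1, -0.4, -0.1]
finger_gap: 0.0854
grip_force: 0.0
```

>>> play_rows(targets=[{"slide": [0,0,0],"turn": [0,0,0],"fingers": 0},{"slide": [0,0,0],"turn": [0,0,0],"fingers": 0},{"slide": [0,0,0],"turn": [0,0,0],"fingers": 0},{"slide": [0,0,0],"turn": [0,0,0],"fingers": 0},{"slide": [0,0,0],"turn": [0,0,0],"fingers": 0}])

```text
t: 7.38
tcp_pos: [0.5108, -0.0712, 0.3047]
tool_rot: [-3.133, 0.226, 0.001]
force: [-0.2, -0.1, -0.3]
finger_gap: 0.0853
grip_force: 0.0
```

Run:
```python
from h import *
from workcell import capture
import cv2
s,p,R=st();c=capture('wrist');
print(s['t'],p,s['tool_rot'])
H=c['hand_eye'];M=np.eye(4);M[:3,:3]=R.as_matrix();M[:3,3]=p
c['view']=np.linalg.inv(M@H);pickle.dump(c,open('w2.pkl','wb'))
S=capture('scene');pickle.dump(S,open('s2.pkl','wb'))
cv2.imwrite('pics/ws2.png',np.vstack([cv2.resize(c['img'],(400,300)),cv2.resize(S['img'],(400,300))]))
```

```text
7.375 [ 0.51081838 -0.07117854  0.30472315] [-3.13328729e+00  2.26377011e-01  1.20169202e-03]
```

View pics/ws2.png

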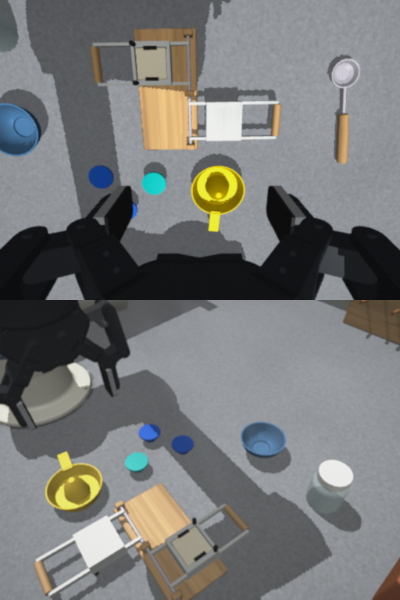

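The tray now lies upside down, with its bar at wrist (276,120). The square soap is still in its tray. Next I'll locate the bar in its new place.

Run:
```python
from h import *
import cv2
c=pickle.load(open('w2.pkl','rb'))
im=c['img'];h=cv2.cvtColor(im,cv2.COLOR_BGR2HSV);roi=h[125:185,342:364]
m=(roi[...,1]>70)&(roi[...,0]<25);v,u=np.nonzero(m);print(m.sum(),u.min()+342,u.max()+342,v.min()+125,v.max()+125)
b=at(c,u.mean()+342,v.mean()+125,.027);print(b)
S=pickle.load(open('s2.pkl','rb'))
print(at(S,42*1.28,276*1.28,.027), 'model',[.4926,-.2123])
s,p,R=st()
plan([[*b[:2],.1],[*b[:2],.009],[.4926,-.2123,.009]],down(),p,R)
```

```text
383 347 359 133 173
[ 0.49498513 -0.21257939  0.027     ]
[ 0.4904655  -0.21297264  0.027     ] model [0.4926, -0.2123]
[0.023, 0.711, 1.025] [-0.0, 0.0, -0.003]
[0.023, 0.711, 1.48] [-0.0, 0.0, -0.003]
[0.011, 0.711, 1.48] [-0.0, 0.0, -0.003]
```

>>> play_rows(targets=[{"slide": [0.01,0.31,0],"turn": [0,0,0],"fingers": 0},{"slide": [0.01,0.6,0.1],"turn": [0,0,0],"fingers": 0},{"slide": [0.012,0.71,0.4],"turn": [0,0,0],"fingers": 0},{"slide": [0.012,0.71,0.7],"turn": [0,0,0],"fingers": 0},{"slide": [0.012,0.71,0.98],"turn": [0,0,0],"fingers": 0}])

```text
t: 8.1
tcp_pos: [0.4926, -0.2125, 0.1073]
tool_rot: [3.133, -0.228, 0.0]
force: [1.4, -0.4, 0.0]
finger_gap: 0.0855
grip_force: 0.0
```

>>> play_rows(targets=[{"slide": [0,0,0],"turn": [0,0,0],"fingers": 0},{"slide": [0,0,0],"turn": [0,0,0],"fingers": 0},{"slide": [0,0,0],"turn": [0,0,0],"fingers": 0}])

```text
t: 8.48
tcp_pos: [0.4942, -0.2127, 0.1115]
tool_rot: [3.132, -0.226, 0.005]
force: [-0.8, -0.2, 0.9]
finger_gap: 0.0857
grip_force: 0.0
```

Run:
```python
from h import *
s,p,R=st();print(s['t'],p,s['force'])
plan([[.493,-.2125,.009]],down(),p,R)
```

```text
8.475 [ 0.49420493 -0.21269807  0.11145139] [-0.76116993 -0.18392275  0.8693368 ]
[-0.008, -0.001, 0.512] [0.001, -0.002, -0.003]
```

>>> play_rows(targets=[{"slide": [-0.005,0,0.25],"turn": [0,0,0],"fingers": 0},{"slide": [-0.005,0,0.42],"turn": [0,0,0],"fingers": 0},{"slide": [-0.005,0,0.5],"turn": [0,0,0],"fingers": 0},{"slide": [-0.005,0,0.5],"turn": [0,0,0],"fingers": 0},{"slide": [-0.005,0,0.5],"turn": [0,0,0],"fingers": 0}])

```text
t: 9.1
tcp_pos: [0.4928, -0.2124, 0.0105]
tool_rot: [3.133, -0.226, 0.003]
force: [0.0, -0.3, -0.1]
finger_gap: 0.0853
grip_force: 0.0
```

>>> play_rows(targets=[{"slide": [0,0,0],"turn": [0,0,0],"fingers": 1},{"slide": [0,0,0],"turn": [0,0,0],"fingers": 1},{"slide": [0,0,0],"turn": [0,0,0],"fingers": 1},{"slide": [0,0,0],"turn": [0,0,0],"fingers": 1},{"slide": [0,0,0],"turn": [0,0,0],"fingers": 1}])

```text
t: 9.72
tcp_pos: [0.4919, -0.2119, 0.0092]
tool_rot: [3.133, -0.226, 0.0]
force: [-0.9, 0.6, 3.7]
finger_gap: 0.0119
grip_force: 58.4
```

>>> play_rows(targets=[{"slide": [0,0,0],"turn": [0,0,0],"fingers": 1},{"slide": [0,0,0],"turn": [0,0,0],"fingers": 1}])

```text
t: 9.98
tcp_pos: [0.492, -0.212, 0.0092]
tool_rot: [3.133, -0.226, 0.0]
force: [-1.1, 0.1, 5.0]
finger_gap: 0.0117
grip_force: 58.5
```

Run:
```python
from h import *
s,p,R=st();print(s['t'],p,s['force'],s['finger_gap'])
```

```text
9.975 [ 0.49195654 -0.21196034  0.00919257] [-1.09825714  0.10857065  5.00686108] 0.01170270668055003
```

>>> play_rows(targets=[{"slide": [0,-0.01,-0.12],"turn": [0,0,0],"fingers": 1},{"slide": [0,-0.036,-0.236],"turn": [0,0,0],"fingers": 1},{"slide": [0,-0.08,-0.348],"turn": [0,0,0],"fingers": 1},{"slide": [0,-0.14,-0.452],"turn": [0,0,0],"fingers": 1},{"slide": [0,-0.14,-0.452],"turn": [0,0,0],"fingers": 1}])

```text
t: 10.6
tcp_pos: [0.4958, -0.1837, 0.1005]
tool_rot: [3.133, -0.225, 0.0]
force: [-4.1, -4.0, 1.1]
finger_gap: 0.0118
grip_force: 59.6
```

Run:
```python
from h import *
from workcell import capture
import cv2
s,p,R=st();print(s['t'],p,s['force'],s['finger_gap'])
c=capture('scene');w=capture('top');cv2.imwrite('pics/s3.png',np.hstack([cv2.resize(c['img'][200:384,20:265],(400,300)),cv2.resize(w['img'][90:240,240:440],(400,300))]))
```

```text
10.6 [ 0.4957659  -0.18367536  0.10045278] [-4.14420527 -3.97325317  1.1229565 ] 0.011801583248386632
```

View pics/s3.png

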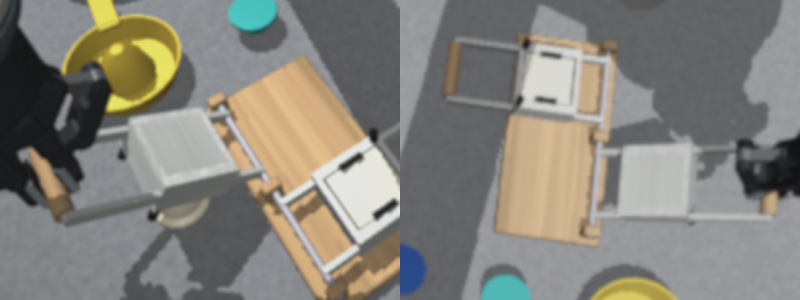

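The cream soap is visible on the sill under the raised tray, at crop (180,212). I'll carry on swinging the tray back.

>>> play_rows(targets=[{"slide": [0,-0.075,-0.093],"turn": [0,0,0],"fingers": 1},{"slide": [0,-0.163,-0.175],"turn": [0,0,0],"fingers": 1},{"slide": [0,-0.262,-0.242],"turn": [0,0,0],"fingers": 1},{"slide": [0,-0.37,-0.293],"turn": [0,0,0],"fingers": 1},{"slide": [0,-0.485,-0.328],"turn": [0,0,0],"fingers": 1}])

```text
t: 11.32
tcp_pos: [0.5086, -0.0882, 0.1653]
tool_rot: [3.133, -0.227, -0.004]
force: [-11.2, -0.9, 9.8]
finger_gap: 0.0118
grip_force: 60.6
```

>>> play_rows(targets=[{"slide": [0,-0.118,-0.018],"turn": [0,0,0],"fingers": 1},{"slide": [0,-0.278,-0.013],"turn": [0,0,0],"fingers": 1},{"slide": [0,-0.434,0.023],"turn": [0,0,0],"fingers": 1},{"slide": [0,-0.579,0.089],"turn": [0,0,0],"fingers": 1},{"slide": [0,-0.708,0.183],"turn": [0,0,0],"fingers": 1}])

```text
t: 11.95
tcp_pos: [0.5274, 0.0539, 0.1274]
tool_rot: [-3.132, 0.227, 0.009]
force: [-13.7, 0.5, -2.3]
finger_gap: 0.0119
grip_force: 59.3
```

>>> play_rows(targets=[{"slide": [0,-0.108,0.118],"turn": [0,0,0],"fingers": 1},{"slide": [0,-0.19,0.255],"turn": [0,0,0],"fingers": 1},{"slide": [0,-0.244,0.405],"turn": [0,0,0],"fingers": 1},{"slide": [0,-0.264,0.523],"turn": [0,0,0],"fingers": 1},{"slide": [0,-0.267,0.585],"turn": [0,0,0],"fingers": 1}])

```text
t: 12.58
tcp_pos: [0.5341, 0.1052, 0.0088]
tool_rot: [3.133, -0.226, -0.013]
force: [-14.9, 5.4, 16.2]
finger_gap: 0.012
grip_force: 62.7
```

Run:
```python
from h import *
s,p,R=st();print(s['t'],p,s['force'],s['finger_gap'])
```

```text
12.575 [0.5340763  0.10520346 0.00877155] [-14.85871754   5.40399376  16.22417858] 0.012002927558230422
```

Tray is back down. Release and lift straight up.

>>> play_rows(targets=[{"slide": [0,0,0],"turn": [0,0,0],"fingers": 0},{"slide": [0,0,0],"turn": [0,0,0],"fingers": 0},{"slide": [0,0,0],"turn": [0,0,0],"fingers": 0},{"slide": [0,0,-0.1],"turn": [0,0,0],"fingers": 0},{"slide": [0,0,-0.3],"turn": [0,0,0],"fingers": 0}])

```text
t: 13.2
tcp_pos: [0.5374, 0.1045, 0.0715]
tool_rot: [3.133, -0.227, -0.003]
force: [1.1, 0.5, 0.4]
finger_gap: 0.0854
grip_force: 0.0
```

>>> play_rows(targets=[{"slide": [0,0,-0.3],"turn": [0,0,0],"fingers": 0},{"slide": [0,0,-0.6],"turn": [0,0,0],"fingers": 0},{"slide": [0,0,-0.8],"turn": [0,0,0],"fingers": 0},{"slide": [0,0,-0.8],"turn": [0,0,0],"fingers": 0},{"slide": [0,0,-0.8],"turn": [0,0,0],"fingers": 0}])

```text
t: 13.82
tcp_pos: [0.5376, 0.1046, 0.2312]
tool_rot: [-3.133, 0.227, 0.0]
force: [-1.4, -0.0, -0.2]
finger_gap: 0.0855
grip_force: 0.0
```

Run:
```python
from h import *
from workcell import capture
import cv2
s,p,R=st();print(s['t'],p,s['force'],s['finger_gap'])
c=capture('scene');w=capture('top');cv2.imwrite('pics/s4.png',np.hstack([cv2.resize(c['img'][180:384,20:292],(400,300)),cv2.resize(w['img'][90:240,240:440],(400,300))]))
```

```text
13.825 [0.53761877 0.10464246 0.23119227] [-1.40488878 -0.00511057 -0.20808594] 0.0855185624271642
```

View pics/s4.png

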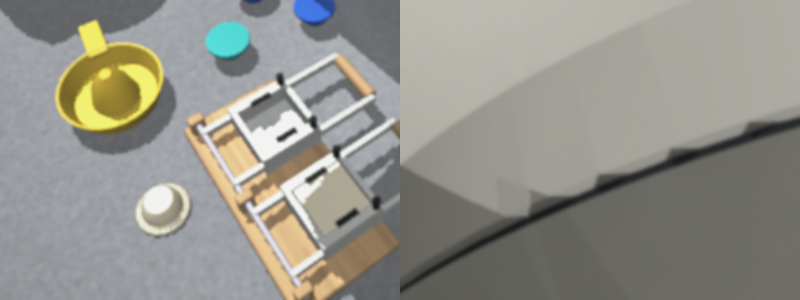

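The scene view shows the round soap flat side down on the sill at (162,208). The empty tray is back on its board, the square soap is in its mould, and the arm is clear.

```bash
python3 -c "
from workcell import order
print(order.hand_in())"
```

```text
the job is handed in; nothing more can be done
None
```

The round soap was knocked out and lies flat side down on the sill, the empty mould is back on its board, the square soap is still in its own mould, and the job is handed in; the hand-in gave no verdict.

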